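# Block the planter in its shipping crate

### The job

The square planter is loose in its plywood shipping crate. Fill the two leftover gaps so that it cannot slide about: stand the thick blue foam brick in the wide gap and the thin one in the narrow gap, each upright, lined up with the crate and right down on its floor. Do not lift or tip the planter; the third, fattest brick fits neither gap and is not needed.

Things in the scene. Friction and masses are not known exactly. Their poses are not given: they have to be found in the camera images.
- crate: open plywood crate, fixed to the table, at any yaw: 220 mm (its x) x 130 mm (its y) outside, 62 mm tall; walls 10 mm thick, so 200 x 110 mm inside; inner floor 8 mm above the table. Origin at the centre of its underside, on the table, z up. The planter leaves a wide gap of about 62 mm at the crate's -x end and a narrow gap of about 42 mm at its +x end; each gap runs the full inner width of 110 mm along y.
- planter: square terracotta planter with a white glazed rim, open on top, 96 x 96 mm and 60 mm tall, 0.4 to 0.9 kg, loose on the crate's floor between the two gaps, square to the crate, about 10 mm from its middle towards +x. Origin at the centre of its underside; x and y parallel to the crate's. It slides a little when pushed, which changes both gaps.
- thick_brick: rigid light-blue foam brick, 52 mm thick (its x) x 92 mm long (its y) x 110 mm tall (its z), standing upright; all four sides of its foot taper in by 5 mm over the lowest 15 mm; under 0.1 kg; origin at the centre of its underside, z up. It is the same turned half round. For the wide gap. It stands on the table, as do two more bricks of the same colour, length and height: the thin one and a third, 74 mm thick, that fits neither gap.
- thin_brick: rigid light-blue foam brick, 32 mm thick (its x) x 92 mm long (its y) x 110 mm tall (its z), standing upright; all four sides of its foot taper in by 5 mm over the lowest 15 mm; under 0.1 kg; origin at the centre of its underside, z up. It is the same turned half round. For the narrow gap. It tips over easily if knocked. Standing in the crate, the bricks rise 56 mm above its walls and 50 mm above the planter.
There are look-alikes about, which are no part of the job. What is shaped like the thick_brick but purple, red or yellow is not meant.

How it is judged:
By the outcome, as a careful person would: the job done as asked, in the order asked, and still so for the second after the job is handed in, with the robot touching nothing.
It also fails if it takes over 56 s, if anything falls off the work surface, if the arm or the gripper's body presses on something with over 40 N, if the wrist force passes 120 N, or if a joint passes its speed limit or range.

### The arm

A 6-joint arm with a two-finger parallel gripper is mounted at the origin on the work surface. World frame = base frame: x ahead of the robot, y to its left, z up, the work surface at z = 0. Lengths are in m, angles in degrees, forces in N, time in s.
With the tool pointing down it reaches from about 0.4 to 0.825 m from the base axis. Payload 7 kg.
Tool frame: the origin (TCP) lies midway between the tips of the shut fingers; the grasp point (between the pads) lies 19 mm behind it; z points along the fingers, y is the line along which they close (so a half turn about z gives the same grasp; the last joint's range is limited). The gripper opens to 88 mm and grips with 3 to 60 N. Pads are 19 mm wide; open, the fingers measure 130 mm over their backs; the gripper's body (78 mm by 193 mm) begins 47 mm behind the grasp point.
Start: joints at [-59.926, 20.546, 0.682, 0, -70.136, -16.507], TCP at [0.158, -0.656, 0.227] pointing down, gripper open.
Joint ranges: [-176.03, 176.03], [-82.01, 121.73], [-58.28, 71.71], [-173.87, 95.51], [-174.79, -0.11], [-173.66, 173.66]. Speed limits (degrees/s): [136.94, 136.94, 172.46, 180, 180, 180].

### API

Orientations are given as [roll, pitch, yaw] about the fixed x, y, z axes, in that order (R = Rz(yaw) Ry(pitch) Rx(roll)).
In Python, from plant import telemetry, viewer, workorder gives the robot as it stands. The module is installed in compiled form; this text tells all that it offers.
- The arm moves only by the tool carry_out, never from a script. Its argument "rows" is a list of rows, each a list of 6 numbers: the shift along the tool's x, y, z in m, then the turn, a rotation vector about the tool's x, y, z in rad. In form: [[tx, ty, tz, ax, ay, az], ...]. A call has 1 to 8 rows; each row is the pose to reach, as a shift and turn from the pose commanded when the call began, along the tool's axes at that moment; what a row does not reach only later rows make up. A row lasts 1/8 s, in which the tool goes at most 62.5 mm and 10.7 degrees, less where a joint would pass 70% of its speed; a pose out of reach is approached as far as the arm can. A call with a gripper value outside its range is refused whole. "grip" is the gripper's target within -1 to 1 (fully open at 1, half-way at 0, shut at -1), set as the call begins (left out, the last holds). The fingers move at their own pace and stop on an object; the grip force is fixed at half the most. Time passes only in rows, so rows that repeat a pose let the fingers close. It gives the time, the measured TCP pose, the force, the opening and the grip force at its end, in the units of the state.
- telemetry.get_obs(): the state, without advancing time (a new reading comes with each control period).
- viewer.snapshot(name): name is "side" or "top" or "wrist"; returns the picture (384x512x3 uint8, red, green, blue); there is no depth.
- viewer.camera_info(name): a dict with "intrinsics" (3x3 intrinsics, pixels), "extrinsics" (4x4, takes a point from camera to world coordinates); the wrist camera has in their place "tool_from_camera" (4x4, takes a point from camera to tool coordinates, whose origin is the TCP and whose axes are the flange's). Camera axes: x right, y down, z forward; pixel columns grow to the right and rows downward; lengths in m; the calibration is good to about 2 mm. A picture is of the moment at which its call begins: read the wrist's pose just before it. camera_info takes no time and is no camera call.
- workorder.close_job(): hands the job in; it is judged then, once.
The state is a dict: "clock": time; "joint_pos": joint angles; "qvel": joint speeds; "tau": joint torques, N m; "tool_pos": TCP position; "orientation": TCP orientation; "force": force on the tool from outside, world axes, zero at the start; "moment": the same for the moment, N m; "opening": finger opening in m; "gripper_force": force on a finger pad.
Only numpy, scipy, OpenCV 4.12 (cv2) and the standard library are available. Lean on these libraries where they do the work, as an engineer would, in place of code of your own. Each camera call takes 0.05 s, during which the arm holds its last target. There are 200 camera calls.

## Working session

There is one attempt and no reset: what is moved stays moved. The work goes in short steps, Python scripts to look and compute and a tool call to move; the robot and the scene stay as the last step left them, time stands still between calls to the robot, and variables do not carry over. Pictures are saved under pics/ and viewed, at most 10 in all, crops included, and the job is handed in when it is done.

Besides the shell and the picture viewer there is one more tool, called after "Emit:" as a command line: name --pt "numbers of a row" for each row, then --argument value for the rest. carry_out: Moves the arm, as the interface text tells. Its arguments: {"type":"object","properties":{"rows":{"type":"array"},"grip":{"type":"number"}},"required":["rows"]}

```bash
mkdir -p pics; python3 - <<'E'
from plant import telemetry, viewer
import cv2,numpy as np
np.set_printoptions(precision=4,suppress=True)
for n in("top","side"):
    im=viewer.snapshot(n);cv2.imwrite(f"pics/{n}0.png",im[:,:,::-1])
    c=viewer.camera_info(n);print(n,np.array(c["intrinsics"]),np.array(c["extrinsics"]))
print(viewer.camera_info("wrist"))
print(telemetry.get_obs())
a=cv2.imread("pics/top0.png");cv2.imwrite("pics/top0b.png",cv2.resize(a,(800,600),interpolation=cv2.INTER_CUBIC))
E
```

```text
top [[396.8      0.     255.2109]
 [  0.     396.8    187.608 ]
 [  0.       0.       1.    ]] [[-0.0049 -0.9868  0.1621  0.3172]
 [-1.      0.0036 -0.0086  0.1341]
 [ 0.0079 -0.1621 -0.9867  1.1016]
 [ 0.      0.      0.      1.    ]]
side [[448.8375   0.     257.3548]
 [  0.     448.8375 190.2822]
 [  0.       0.       1.    ]] [[-0.8697 -0.3756  0.3203  0.1049]
 [-0.4933  0.6391 -0.59    0.7988]
 [ 0.0169 -0.6712 -0.7411  0.9364]
 [ 0.      0.      0.      1.    ]]
{'intrinsics': array([[317.1611,   0.    , 252.1832],
       [  0.    , 317.1611, 191.4739],
       [  0.    ,   0.    ,   1.    ]]), 'tool_from_camera': array([[ 0.0011, -0.9573, -0.2892,  0.0792],
       [ 1.    ,  0.0007,  0.0016,  0.0004],
       [-0.0013, -0.2892,  0.9573, -0.159 ],
       [ 0.    ,  0.    ,  0.    ,  1.    ]])}
{'clock': 0.1, 'joint_pos': array([-59.9262,  20.5868,   0.6378,  -0.015 , -70.1364, -16.5083]), 'qvel': array([-0.01  , -0.0702,  0.2397, -0.0496, -0.0622,  0.0564]), 'tau': array([ -0.0028, -58.4162,  29.3747,   7.0156,   0.0101,  -0.0001]), 'tool_pos': array([ 0.1582, -0.6557,  0.2257]), 'orientation': array([ 179.9141,   -0.0108, -166.4396]), 'force': array([ 0.4186, -0.4148,  0.2561]), 'moment': array([-0.0143,  0.0342, -0.0002]), 'gripper_force': 0.0, 'opening': 0.08818291808273493}
```

View pics/top0b.png

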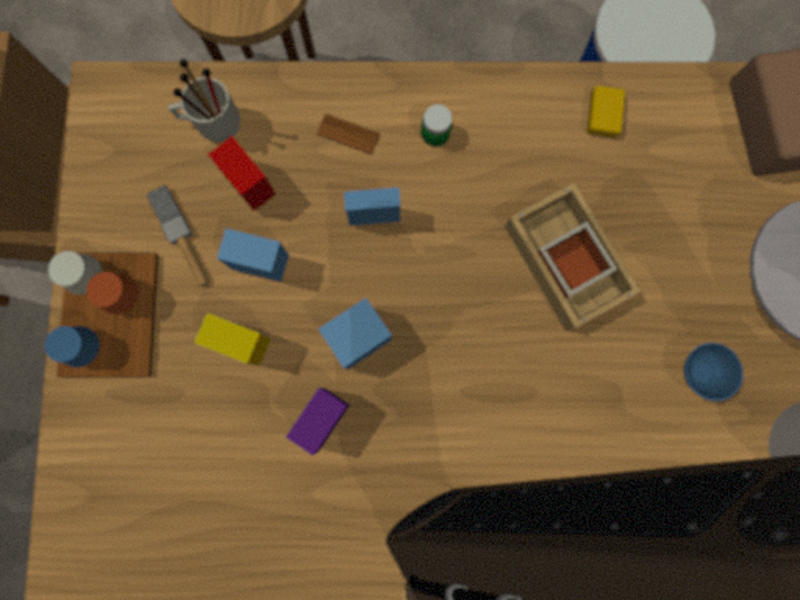

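View pics/side0.png

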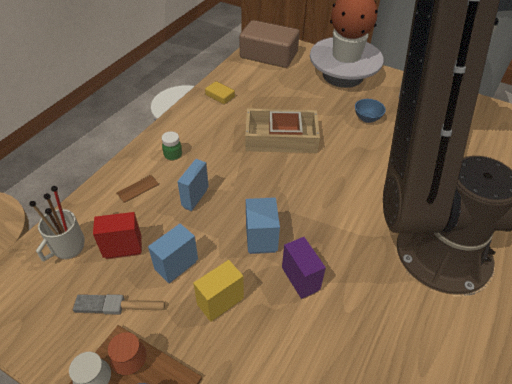

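```bash
python3 - <<'E'
import cv2,numpy as np
a=cv2.imread("pics/top0.png")
l=cv2.resize(a[112:242,134:264],None,fx=4,fy=4,interpolation=cv2.INTER_CUBIC) # 520x520
r=cv2.resize(a[112:216,318:418],None,fx=2.8,fy=5,interpolation=cv2.INTER_CUBIC) # 280x520
r=np.zeros((520,280,3),np.uint8)
cv2.imwrite("pics/bricks.png",l)
cv2.imwrite("pics/crate.png",cv2.resize(a[112:216,318:418],None,fx=5.5,fy=5.5,interpolation=cv2.INTER_CUBIC))
E
```

```text
(no output)
```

View pics/bricks.png

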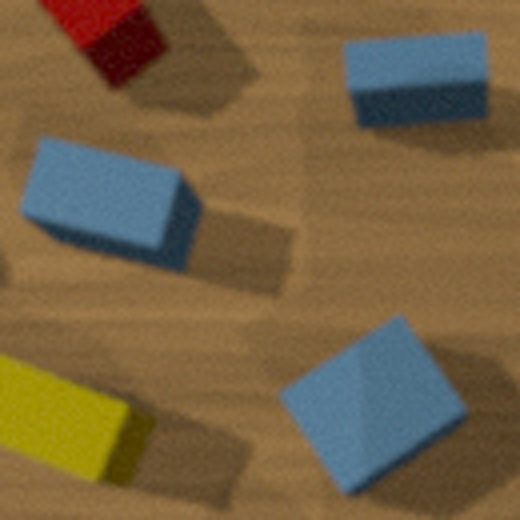

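View pics/crate.png

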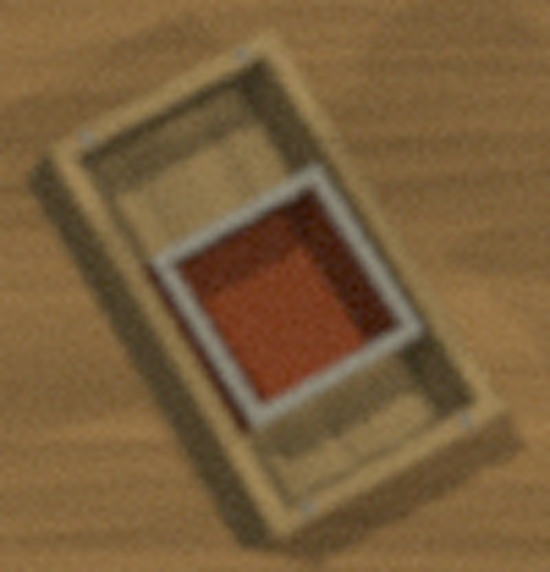

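```bash
cat >h.py <<'E'
import numpy as np,cv2
from plant import telemetry,viewer
from scipy.spatial.transform import Rotation as R
np.set_printoptions(precision=4,suppress=True)
def w_at(K,T,px,z):
    px=np.atleast_2d(px).astype(float)
    d=(T[:3,:3]@np.linalg.inv(K)@np.c_[px,np.ones(len(px))].T).T
    s=(z-T[2,3])/d[:,2]
    return T[:3,3]+d*s[:,None]
def cam(n):
    c=viewer.camera_info(n);K=np.array(c["intrinsics"])
    if n!="wrist":return K,np.array(c["extrinsics"])
    o=telemetry.get_obs();M=np.eye(4);M[:3,:3]=R.from_euler("xyz",o["orientation"],degrees=True).as_matrix();M[:3,3]=o["tool_pos"]
    return K,M@np.array(c["tool_from_camera"])
def show(name,p,z,n="top",KT=None):
    K,T=KT or cam(n);P=w_at(K,T,p,z)[:,:2];L=[np.linalg.norm(P[i]-P[(i+1)%4])*1e3 for i in range(4)]
    i=0 if L[0]+L[2]>L[1]+L[3] else 1
    e=(P[(i+1)%4]-P[i])+(P[(i+2)%4]-P[(i+3)%4])
    print(name,"c",P.mean(0),"sides",np.array(L),"long-axis yaw",np.degrees(np.arctan2(e[1],e[0])),"r",np.hypot(*P.mean(0)))
def rel(pos,yaw):
    "shift in tool axes + turn from current commanded(measured) pose to a downward pose with given yaw (tool z down, R=Rz(yaw)Rx(180))"
    o=telemetry.get_obs();A=R.from_euler("xyz",o["orientation"],degrees=True);B=R.from_euler("xyz",[180,0,yaw],degrees=True)
    print("shift",A.inv().apply(np.array(pos)-o["tool_pos"]),"rotvec",(A.inv()*B).as_rotvec(),"now",o["tool_pos"],o["orientation"],o["clock"])
E
python3 - <<'E'
from h import *
b=lambda p:(np.array(p)+.5)/4-.5+[134,112]
c=lambda p:(np.array(p)+.5)/5.5-.5+[318,112]
show("thin",b([(345,44),(485,33),(487,80),(352,90)]),.11)
show("thick",b([(40,137),(180,170),(160,248),(22,212)]),.11)
show("fat",b([(400,315),(466,412),(348,493),(280,397)]),.11)
show("crate",c([(268,33),(510,410),(285,537),(50,155)]),.062)
show("planter",c([(315,165),(420,330),(255,425),(152,262)]),.068)
E
```

```text
thin c [0.6396 0.1695] sides [91.3467 31.7848 87.6232 31.3785] long-axis yaw -85.59279373648874 r 0.6616519416064072
thick c [0.5537 0.3719] sides [93.0777 52.177  91.6392 50.1923] long-axis yaw -104.34416647707049 r 0.6670060797104563
fat c [0.4169 0.1964] sides [74.318  88.818  73.8634 91.0535] long-axis yaw 124.46462662837538 r 0.46084259117970106
crate c [ 0.5549 -0.1785] sides [219.2771 128.1137 217.4741 127.3621] long-axis yaw -150.6137961214239 r 0.5828630997929537
planter c [ 0.5465 -0.1804] sides [94.9122 94.5512 92.8403 95.4039] long-axis yaw 119.96038241643997 r 0.5754991384614395
```

```bash
python3 -c "
from h import *
rel([.5549,-.1785,.26],-60.6)"
```

```text
shift [-0.4975  0.371  -0.0338] rotvec [ 0.0012  0.0013 -1.8472] now [ 0.1582 -0.6557  0.2257] [ 179.9141   -0.0108 -166.4396] 0.1
```

Emit:
carry_out --pt "-0.05 0.04 -0.034 0 0 -0.18" --pt "-0.1 0.08 -0.034 0 0 -0.36" --pt "-0.15 0.11 -0.034 0 0 -0.54" --pt "-0.2 0.15 -0.034 0 0 -0.72" --pt "-0.25 0.19 -0.034 0 0 -0.9" --pt "-0.3 0.22 -0.034 0 0 -1.08" --pt "-0.35 0.26 -0.034 0 0 -1.26" --pt "-0.4 0.3 -0.034 0 0 -1.44"

```text
clock: 1.1
tool_pos: [0.4727, -0.2751, 0.2604]
orientation: [180.0, 0.0, -83.6]
force: [0.5, -1.5, -0.1]
opening: 0.0879
gripper_force: 0.0
```

```bash
python3 -c "
from h import *
rel([.5549,-.1785,.26],-60.6)"
```

```text
shift [-0.0868 -0.0925  0.0004] rotvec [ 0.0001  0.0001 -0.4011] now [ 0.4727 -0.2751  0.2604] [179.9926   0.007  -83.5822] 1.1
```

Emit:
carry_out --pt "-0.04 -0.043 0 0 0 -0.18" --pt "-0.087 -0.09 0 0 0 -0.36" --pt "-0.087 -0.092 0 0 0 -0.4" --pt "-0.087 -0.092 0 0 0 -0.4" --pt "-0.087 -0.092 0 0 0 -0.4"

```text
clock: 1.72
tool_pos: [0.5533, -0.1816, 0.2605]
orientation: [180.0, 0.0, -61.1]
force: [0.2, 0.1, -0.4]
opening: 0.0873
gripper_force: 0.0
```

```bash
python3 - <<'E'
from h import *
o=telemetry.get_obs();print(o["tool_pos"],o["orientation"])
K,T=cam("wrist");np.savez("w1.npz",K=K,T=T)
im=viewer.snapshot("wrist")[:,:,::-1]
cv2.imwrite("pics/w1.png",im)
print(T)
cv2.imwrite("pics/w1b.png",cv2.resize(im,(800,600),interpolation=cv2.INTER_CUBIC))
E
```

```text
[ 0.5533 -0.1816  0.2605] [179.9816   0.0101 -61.147 ]
[[-0.8753 -0.4625 -0.1409  0.5904]
 [-0.4835  0.8375  0.2546 -0.2501]
 [ 0.0002  0.2909 -0.9567  0.4194]
 [ 0.      0.      0.      1.    ]]
```

View pics/w1b.png

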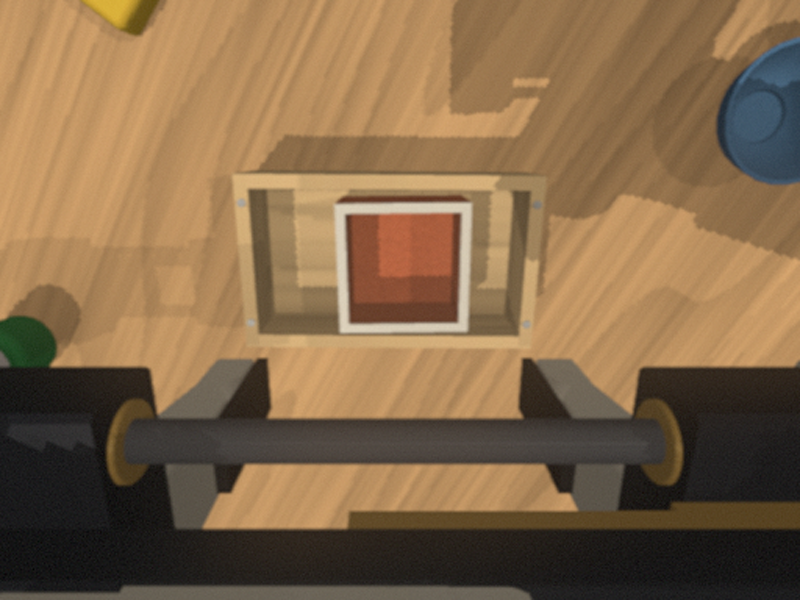

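```bash
python3 - <<'E'
from h import *
d=np.load("w1.npz");KT=(d["K"],d["T"])
b=lambda p:(np.array(p)+.5)*.64-.5
c=[(234,174),(546,174),(531,348),(250,347)];q=[(335,204),(471,201),(468,330),(341,332)]
show("crate",b(c),.062,KT=KT);show("planter",b(q),.068,KT=KT)
C=w_at(*KT,b(c),.062)[:,:2];P=w_at(*KT,b(q),.068)[:,:2]
for y in(-150.6,-151):
    u=np.array([np.cos(np.radians(y)),np.sin(np.radians(y))]);v=np.array([-u[1],u[0]])
    print((C-C.mean(0))@u,(P-C.mean(0))@u,(P-C.mean(0))@v)
rel([.5537,.3719,.26],-104.3)
E
```

```text
crate c [ 0.5532 -0.1766] sides [218.4016 131.2264 218.2796 130.3711] long-axis yaw -151.19809409138173 r 0.580680193910214
planter c [ 0.5438 -0.18  ] sides [95.1609 96.0754 96.0008 95.5956] long-axis yaw 119.89147589406879 r 0.5728210862839132
[-0.1087  0.1097  0.1086 -0.1096] [-0.0382  0.057   0.0582 -0.0378] [ 0.0456  0.0469 -0.0492 -0.05  ]
[-0.1091  0.1093  0.1091 -0.1092] [-0.0385  0.0566  0.0586 -0.0374] [ 0.0454  0.0473 -0.0488 -0.0502]
shift [-0.4848 -0.2674  0.0007] rotvec [ 0.     -0.      0.7531] now [ 0.5534 -0.1818  0.2607] [179.9973  -0.0013 -61.1531] 1.775
```

Emit:
carry_out --pt "-0.055 -0.03 0 0 0 0.09" --pt "-0.11 -0.06 0 0 0 0.18" --pt "-0.165 -0.09 0 0 0 0.28" --pt "-0.22 -0.12 0 0 0 0.37" --pt "-0.275 -0.15 0 0 0 0.46" --pt "-0.33 -0.18 0 0 0 0.55" --pt "-0.385 -0.21 0 0 0 0.64" --pt "-0.43 -0.237 0 0 0 0.72"

```text
clock: 2.78
tool_pos: [0.553, 0.3112, 0.261]
orientation: [-180.0, 0.0, -102.5]
force: [1.2, -0.5, 0.4]
opening: 0.0876
gripper_force: 0.0
```

```bash
python3 -c "
from h import *
rel([.5537,.3719,.22],-104.3)"
```

```text
shift [-0.0594  0.0125  0.0411] rotvec [-0.0004  0.0006  0.031 ] now [0.553  0.3112 0.261 ] [-179.9765    0.0357 -102.5212] 2.775
```

Emit:
carry_out --pt "-0.05 0.008 0.03 0 0 0.03" --pt "-0.055 0.012 0.04 0 0 0.03" --pt "-0.055 0.012 0.04 0 0 0.03" --pt "-0.055 0.012 0.04 0 0 0.03"

```text
clock: 3.28
tool_pos: [0.5537, 0.3652, 0.222]
orientation: [-179.9, 0.1, -104.1]
force: [1.3, 0.0, 0.2]
opening: 0.0875
gripper_force: 0.0
```

```bash
python3 - <<'E'
from h import *
rel([.5537,.3719,.078],-104.3)
K,T=cam("wrist");np.savez("w2.npz",K=K,T=T)
im=viewer.snapshot("wrist")[:,:,::-1]
cv2.imwrite("pics/w2b.png",cv2.resize(im,(800,600),interpolation=cv2.INTER_CUBIC))
E
```

```text
shift [-0.0063  0.0018  0.144 ] rotvec [-0.0011  0.0012  0.0042] now [0.5537 0.3652 0.222 ] [-179.938     0.0663 -104.06  ] 3.275
```

View pics/w2b.png

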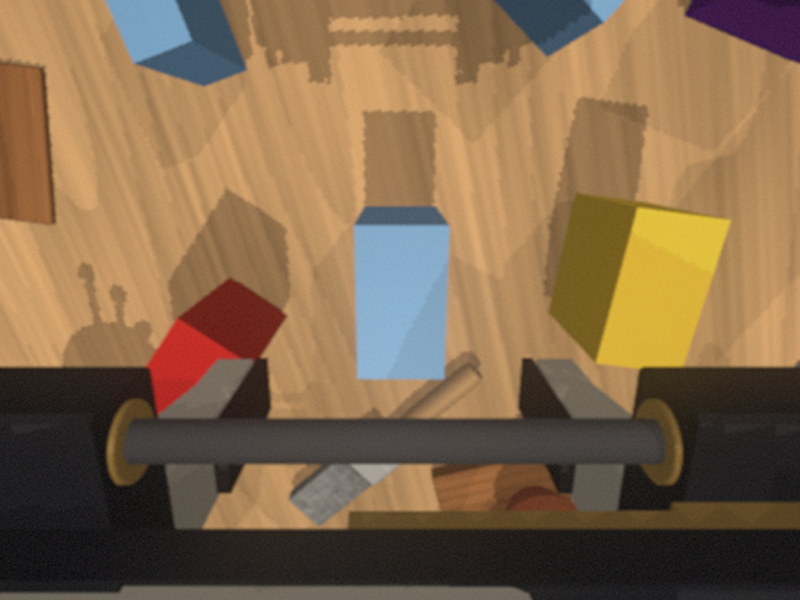

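```bash
python3 - <<'E'
from h import *
d=np.load("w2.npz");KT=(d["K"],d["T"])
b=lambda p:(np.array(p)+.5)*.64-.5
p=b([(355,224),(449,224),(444,379),(357,380)])
show("thick",p,.11,KT=KT)
c=w_at(*KT,p,.11).mean(0);rel([c[0],c[1],.074],-104.3)
E
```

```text
thick c [0.5507 0.3738] sides [51.3214 93.0202 52.2804 93.6902] long-axis yaw 75.7021750051555 r 0.6655783773985853
shift [-0.0072  0.0052  0.1482] rotvec [-0.0012  0.0017  0.0041] now [0.5538 0.3653 0.2222] [-179.9304    0.0981 -104.065 ] 3.325
```

Emit:
carry_out --pt "-0.007 0.004 0.04 0 0 0.004" --pt "-0.007 0.004 0.08 0 0 0.004" --pt "-0.007 0.004 0.12 0 0 0.004" --pt "-0.007 0.004 0.14 0 0 0.004" --pt "-0.007 0.004 0.148 0 0 0.004" --pt "-0.007 0.004 0.148 0 0 0.004" --pt "-0.007 0.004 0.148 0 0 0.004"

```text
clock: 4.2
tool_pos: [0.5516, 0.3747, 0.0742]
orientation: [-179.9, 0.1, -104.2]
force: [0.4, 0.4, 0.9]
opening: 0.0875
gripper_force: 0.0
```

Emit:
carry_out --grip -1 --pt "0 0 0 0 0 0" --pt "0 0 0 0 0 0" --pt "0 0 0 0 0 0" --pt "0 0 0 0 0 0" --pt "0 0 0 0 0 0" --pt "0 0 0 0 0 0" --pt "0 0 0 0 0 0" --pt "0 0 0 0 0 0"

```text
clock: 5.2
tool_pos: [0.5508, 0.3743, 0.0725]
orientation: [180.0, -0.0, -104.2]
force: [0.9, -0.3, 0.7]
opening: 0.0521
gripper_force: 29.9
```

```bash
python3 -c "
from h import *
rel([.6142,-.1438,.26],-60.8)"
```

```text
shift [ 0.4867 -0.1886 -0.1874] rotvec [ 0.     -0.     -0.7576] now [0.5508 0.3743 0.0725] [ 179.9993   -0.0015 -104.206 ] 5.2
```

Emit:
carry_out --pt "0 0 -0.03 0 0 0" --pt "0 0 -0.08 0 0 0" --pt "0 0 -0.13 0 0 0" --pt "0 0 -0.18 0 0 0" --pt "0.05 -0.02 -0.187 0 0 -0.08" --pt "0.1 -0.04 -0.187 0 0 -0.16" --pt "0.15 -0.06 -0.187 0 0 -0.24" --pt "0.2 -0.08 -0.187 0 0 -0.32"

```text
clock: 6.2
tool_pos: [0.579, 0.1591, 0.2596]
orientation: [-180.0, 0.0, -85.7]
force: [0.5, 0.2, 0.1]
opening: 0.0519
gripper_force: 29.9
```

```bash
python3 -c "
from h import *
print(telemetry.get_obs()['opening'])
rel([.6142,-.1438,.26],-60.8)"
```

```text
0.05189058748027453
shift [ 0.3047 -0.0124 -0.0004] rotvec [-0.      0.0001 -0.4347] now [0.579  0.1591 0.2596] [-180.        0.0068  -85.7056] 6.2
```

Emit:
carry_out --pt "0.05 -0.002 0 0 0 -0.07" --pt "0.1 -0.004 0 0 0 -0.14" --pt "0.15 -0.006 0 0 0 -0.21" --pt "0.2 -0.008 0 0 0 -0.28" --pt "0.25 -0.01 0 0 0 -0.35" --pt "0.295 -0.012 0 0 0 -0.42" --pt "0.297 -0.012 0 0 0 -0.42" --pt "0.297 -0.012 0 0 0 -0.42"

```text
clock: 7.2
tool_pos: [0.6123, -0.1348, 0.2593]
orientation: [180.0, 0.0, -61.9]
force: [0.8, 0.1, -0.9]
opening: 0.0516
gripper_force: 29.9
```

```bash
python3 -c "
from h import *
rel([.6142,-.1438,.20],-60.8)"
```

```text
shift [0.0089 0.0026 0.0593] rotvec [ 0.0004  0.0005 -0.0191] now [ 0.6123 -0.1348  0.2593] [179.9796   0.0259 -61.895 ] 7.2
```

Emit:
carry_out --pt "0.009 0.0025 0.03 0 0 -0.019" --pt "0.009 0.0025 0.06 0 0 -0.019" --pt "0.009 0.0025 0.085 0 0 -0.019" --pt "0.009 0.0025 0.085 0 0 -0.019" --pt "0.009 0.0025 0.085 0 0 -0.019"

```text
clock: 7.82
tool_pos: [0.6154, -0.143, 0.1758]
orientation: [-179.9, -0.1, -60.7]
force: [-1.2, 0.0, -0.1]
opening: 0.0518
gripper_force: 29.9
```

```bash
python3 - <<'E'
from h import *
rel([.6142,-.1438,.175],-60.8)
K,T=cam("wrist");np.savez("w3.npz",K=K,T=T)
im=viewer.snapshot("wrist")[:,:,::-1]
cv2.imwrite("pics/w3b.png",cv2.resize(im,(800,600),interpolation=cv2.INTER_CUBIC))
E
```

```text
shift [0.0001 0.0014 0.0008] rotvec [-0.0011 -0.001   0.0025] now [ 0.6154 -0.143   0.1758] [-179.9381   -0.0573  -60.6556] 7.825
```

View pics/w3b.png

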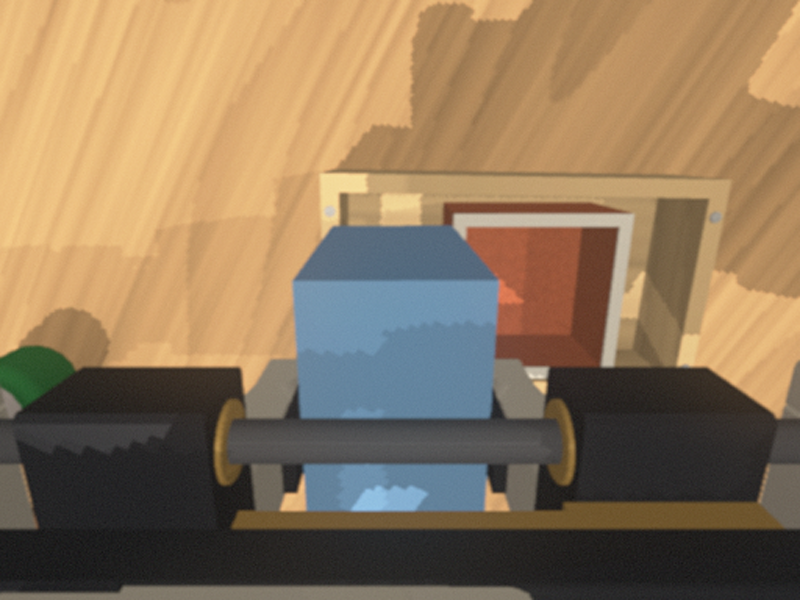

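```bash
python3 - <<'E'
from h import *
d=np.load("w3.npz");KT=(d["K"],d["T"])
b=lambda p:(np.array(p)+.5)*.64-.5
y=np.radians(-150.8);u=np.array([np.cos(y),np.sin(y)]);v=np.array([-u[1],u[0]])
o=np.array([.554,-.1775])
for n,p,z in(("crate outer",[(320,172),(730,180)],.062),("inner wall",[(340,193),(709,198)],.062),("planter",[(455,213),(634,213)],.068),("brick top",[(295,281),(497,279)],.2133)):
    P=w_at(*KT,b(p),z)[:,:2];e=P[1]-P[0];print(n,"u",(P-o)@u,"v",(P-o)@v,"yaw",np.degrees(np.arctan2(e[1],e[0])))
E
```

```text
crate outer u [-0.1098  0.1098] v [0.0658 0.0625] yaw -151.67532580545048
inner wall u [-0.0994  0.1003] v [0.0549 0.053 ] yaw -151.35014781414736
planter u [-0.0376  0.058 ] v [0.0451 0.0455] yaw -150.58568106681025
brick top u [-0.095  -0.0439] v [0.0455 0.0462] yaw -149.99058693579823
```

Emit:
carry_out --pt "0 0 0.02 0 0 0.006" --pt "0 0 0.04 0 0 0.006" --pt "0 0 0.05 0 0 0.006" --pt "0 0 0.06 0 0 0.006" --pt "0 0 0.07 0 0 0.006" --pt "0 0 0.08 0 0 0.006" --pt "0 0 0.088 0 0 0.006" --pt "0 0 0.088 0 0 0.006"

```text
clock: 8.88
tool_pos: [0.6142, -0.1437, 0.0858]
orientation: [179.9, 0.0, -61.1]
force: [-0.0, 0.8, 0.6]
opening: 0.0519
gripper_force: 29.9
```

Emit:
carry_out --pt "0 0 0.003 0 0 0" --pt "0 0 0.005 0 0 0" --pt "0 0 0.007 0 0 0" --pt "0 0 0.007 0 0 0"

```text
clock: 9.38
tool_pos: [0.6153, -0.1436, 0.0803]
orientation: [-179.9, -0.0, -61.0]
force: [0.3, -0.0, 3.3]
opening: 0.052
gripper_force: 30.0
```

Emit:
carry_out --grip 1 --pt "0 0 0 0 0 0" --pt "0 0 0 0 0 0" --pt "0 0 0 0 0 0" --pt "0 0 0 0 0 0" --pt "0 0 0 0 0 0" --pt "0 0 0 0 0 0" --pt "0 0 0 0 0 0"

```text
clock: 10.25
tool_pos: [0.6146, -0.1437, 0.0796]
orientation: [180.0, 0.0, -61.1]
force: [0.6, 0.4, -0.3]
opening: 0.0874
gripper_force: 0.0
```

Emit:
carry_out --pt "0 0 -0.02 0 0 0" --pt "0 0 -0.06 0 0 0" --pt "0 0 -0.11 0 0 0" --pt "0 0 -0.15 0 0 0" --pt "-0.03 0.0 -0.18 0 0 0" --pt "-0.08 0.0 -0.18 0 0 0" --pt "-0.08 0.0 -0.18 0 0 0"

```text
clock: 11.12
tool_pos: [0.5749, -0.0717, 0.2607]
orientation: [-179.9, -0.0, -60.9]
force: [0.7, 0.2, 0.4]
opening: 0.0876
gripper_force: 0.0
```

```bash
python3 -c "
from h import *
rel([.638,.17,.22],-85.6)"
```

```text
shift [-0.1806 -0.1725  0.0411] rotvec [-0.002   0.0004  0.4306] now [ 0.5749 -0.0717  0.2607] [-179.8822   -0.0005  -60.9269] 11.125
```

Emit:
carry_out --pt "-0.04 -0.035 0 0 0 0.09" --pt "-0.08 -0.07 0 0 0 0.18" --pt "-0.12 -0.105 0.01 0 0 0.27" --pt "-0.15 -0.14 0.02 0 0 0.36" --pt "-0.17 -0.165 0.035 0 0 0.42" --pt "-0.18 -0.172 0.04 0 0 0.43" --pt "-0.18 -0.172 0.04 0 0 0.43" --pt "-0.18 -0.172 0.04 0 0 0.43"

```text
clock: 12.12
tool_pos: [0.6395, 0.1661, 0.2203]
orientation: [-180.0, 0.0, -85.7]
force: [0.3, -0.2, 1.5]
opening: 0.0877
gripper_force: 0.0
```

```bash
python3 - <<'E'
from h import *
rel([.638,.17,.074],-85.6)
K,T=cam("wrist");np.savez("w4.npz",K=K,T=T)
im=viewer.snapshot("wrist")[:,:,::-1]
cv2.imwrite("pics/w4b.png",cv2.resize(im,(800,600),interpolation=cv2.INTER_CUBIC))
E
```

```text
shift [-0.004   0.0013  0.1463] rotvec [-0.0007  0.0001 -0.0018] now [0.6395 0.1661 0.2203] [-179.9597    0.0044  -85.705 ] 12.125
```

View pics/w4b.png

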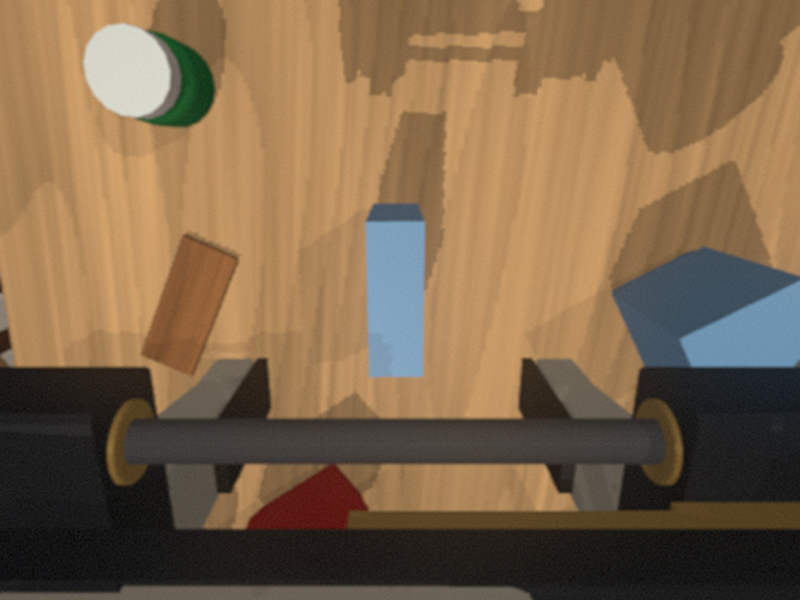

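Thin brick's top face: (366,221),(425,220),(424,377),(369,377); nothing lies in the fingers' way.

```bash
python3 - <<'E'
from h import *
d=np.load("w4.npz");KT=(d["K"],d["T"])
b=lambda p:(np.array(p)+.5)*.64-.5
p=b([(366,221),(425,220),(424,377),(369,377)])
show("thin",p,.11,KT=KT)
c=w_at(*KT,p,.11).mean(0);rel([c[0],c[1],.074],-85.6)
E
```

```text
thin c [0.6372 0.1714] sides [31.9547 93.2741 32.7855 92.7309] long-axis yaw 94.76654130604659 r 0.6598322413843879
shift [-0.0055  0.0021  0.1465] rotvec [-0.0011  0.0003 -0.0022] now [0.6395 0.166  0.2205] [-179.9398    0.0155  -85.7235] 12.175
```

Emit:
carry_out --pt "-0.005 0.002 0.04 0 0 -0.005" --pt "-0.005 0.002 0.08 0 0 -0.005" --pt "-0.005 0.002 0.12 0 0 -0.005" --pt "-0.005 0.002 0.14 0 0 -0.005" --pt "-0.005 0.002 0.147 0 0 -0.005" --pt "-0.005 0.002 0.147 0 0 -0.005" --pt "-0.005 0.002 0.147 0 0 -0.005"

```text
clock: 13.05
tool_pos: [0.6378, 0.172, 0.0741]
orientation: [-179.9, 0.0, -85.4]
force: [0.1, 0.7, 0.0]
opening: 0.0877
gripper_force: 0.0
```

Emit:
carry_out --grip -1 --pt "0 0 0 0 0 0" --pt "0 0 0 0 0 0" --pt "0 0 0 0 0 0" --pt "0 0 0 0 0 0" --pt "0 0 0 0 0 0" --pt "0 0 0 0 0 0" --pt "0 0 0 0 0 0" --pt "0 0 0 0 0 0"

```text
clock: 14.05
tool_pos: [0.6369, 0.1718, 0.0725]
orientation: [180.0, -0.0, -85.4]
force: [-0.4, -1.2, -0.3]
opening: 0.0321
gripper_force: 30.0
```

```bash
python3 -c "
from h import *
y=np.radians(-151);c=np.array([.554,-.1775])+.079*np.array([np.cos(y),np.sin(y)]);print(c)
rel([*c,.26],-61)"
```

```text
[ 0.4849 -0.2158]
shift [ 0.3743  0.1825 -0.1875] rotvec [ 0.0002 -0.     -0.4261] now [0.6369 0.1718 0.0725] [179.9873  -0.0038 -85.4156] 14.05
```

Emit:
carry_out --pt "0 0 -0.03 0 0 0" --pt "0 0 -0.08 0 0 0" --pt "0 0 -0.13 0 0 0" --pt "0 0 -0.18 0 0 0" --pt "0.05 0.024 -0.187 0 0 -0.06" --pt "0.1 0.049 -0.187 0 0 -0.12" --pt "0.15 0.073 -0.187 0 0 -0.18" --pt "0.2 0.098 -0.187 0 0 -0.24"

```text
clock: 15.05
tool_pos: [0.5543, -0.0368, 0.2597]
orientation: [-180.0, -0.0, -71.5]
force: [2.0, -1.4, 0.0]
opening: 0.032
gripper_force: 30.0
```

```bash
python3 -c "
from h import *
rel([.4849,-.2158,.26],-61)"
```

```text
shift [ 0.1478  0.1226 -0.0003] rotvec [-0.0003 -0.0001 -0.1838] now [ 0.5543 -0.0368  0.2597] [-179.9824   -0.0022  -71.5297] 15.05
```

Emit:
carry_out --pt "0.045 0.035 0 0 0 -0.05" --pt "0.09 0.07 0 0 0 -0.1" --pt "0.13 0.105 0 0 0 -0.16" --pt "0.143 0.119 0 0 0 -0.18" --pt "0.143 0.119 0.03 0 0 -0.18" --pt "0.143 0.119 0.06 0 0 -0.18" --pt "0.143 0.119 0.06 0 0 -0.18" --pt "0.143 0.119 0.06 0 0 -0.18"

```text
clock: 16.05
tool_pos: [0.488, -0.2087, 0.2008]
orientation: [-180.0, -0.1, -61.3]
force: [0.1, 0.1, 0.3]
opening: 0.0319
gripper_force: 30.0
```

```bash
python3 - <<'E'
from h import *
rel([.4849,-.2158,.2],-61)
K,T=cam("wrist");np.savez("w5.npz",K=K,T=T)
im=viewer.snapshot("wrist")[:,:,::-1]
cv2.imwrite("pics/w5b.png",cv2.resize(im,(800,600),interpolation=cv2.INTER_CUBIC))
E
```

```text
shift [0.0048 0.0062 0.0008] rotvec [-0.0007 -0.0011 -0.0057] now [ 0.488  -0.2087  0.2008] [-179.9594   -0.0625  -61.3247] 16.05
```

View pics/w5b.png

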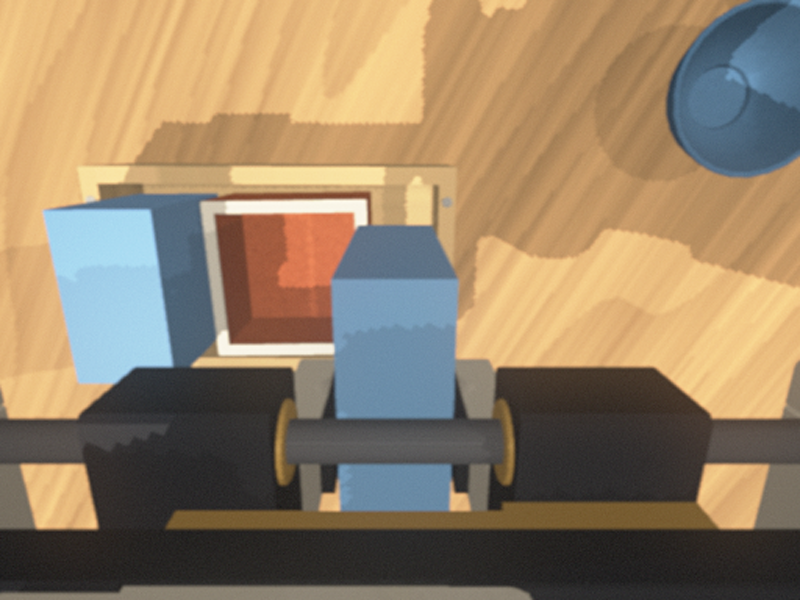

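```bash
python3 - <<'E'
from h import *
d=np.load("w5.npz");KT=(d["K"],d["T"])
b=lambda p:(np.array(p)+.5)*.64-.5
y=np.radians(-151);u=np.array([np.cos(y),np.sin(y)]);v=np.array([-u[1],u[0]])
o=np.array([.554,-.1775])
for n,p,z in(("crate outer",[(78,166),(457,168)],.062),("inner wall",[(98,186),(437,187)],.062),("planter",[(202,201),(369,198)],.068),("brick top",[(333,279),(457,277)],.2383),("thick",[(46,211),(150,209)],.118)):
    P=w_at(*KT,b(p),z)[:,:2];e=P[1]-P[0];print(n,"u",(P-o)@u,"v",(P-o)@v,"yaw",np.degrees(np.arctan2(e[1],e[0])))
E
```

```text
crate outer u [-0.11    0.1101] v [0.0646 0.0624] yaw -151.55383352147098
inner wall u [-0.1004  0.0987] v [0.0532 0.0517] yaw -151.425034663663
planter u [-0.038  0.059] v [0.0448 0.0461] yaw -150.24661100300497
brick top u [0.0582 0.0896] v [0.0416 0.042 ] yaw -150.29844274682367
thick u [-0.0949 -0.0444] v [0.0452 0.0459] yaw -150.17042460758066
```

Emit:
carry_out --pt "0.004 0.0052 0.02 0 0 -0.002" --pt "0.004 0.0052 0.04 0 0 -0.002" --pt "0.004 0.0052 0.05 0 0 -0.002" --pt "0.004 0.0052 0.06 0 0 -0.002" --pt "0.004 0.0052 0.068 0 0 -0.002" --pt "0.004 0.0052 0.076 0 0 -0.002" --pt "0.004 0.0052 0.083 0 0 -0.002" --pt "0.004 0.0052 0.09 0 0 -0.002"

```text
clock: 17.1
tool_pos: [0.4848, -0.2145, 0.1092]
orientation: [-180.0, -0.0, -61.2]
force: [-0.0, -0.2, 0.5]
opening: 0.0318
gripper_force: 30.0
```

Emit:
carry_out --pt "0 0 0.008 0 0 0" --pt "0 0 0.016 0 0 0" --pt "0 0 0.023 0 0 0" --pt "0 0 0.027 0 0 0" --pt "0 0 0.03 0 0 0" --pt "0 0 0.0315 0 0 0" --pt "0 0 0.0315 0 0 0"

```text
clock: 17.98
tool_pos: [0.4848, -0.2145, 0.0803]
orientation: [-180.0, -0.1, -61.2]
force: [-7.6, 5.2, 21.3]
opening: 0.032
gripper_force: 30.0
```

Emit:
carry_out --pt "0 0 -0.0008 0 0 0" --pt "0 0 -0.0008 0 0 0"

```text
clock: 18.23
tool_pos: [0.4848, -0.2146, 0.0803]
orientation: [-180.0, -0.0, -61.2]
force: [-4.5, 3.0, 13.0]
opening: 0.0319
gripper_force: 30.0
```

Emit:
carry_out --grip 1 --pt "0 0 0 0 0 0" --pt "0 0 0 0 0 0" --pt "0 0 0 0 0 0" --pt "0 0 0 0 0 0" --pt "0 0 0 0 0 0" --pt "0 0 0 0 0 0" --pt "0 0 0 0 0 0"

```text
clock: 19.1
tool_pos: [0.4847, -0.2145, 0.0788]
orientation: [180.0, 0.0, -61.2]
force: [-0.2, -0.3, 0.1]
opening: 0.0874
gripper_force: 0.0
```

Emit:
carry_out --pt "0 0 -0.02 0 0 0" --pt "0 0 -0.06 0 0 0" --pt "0 0 -0.11 0 0 0" --pt "0 0 -0.15 0 0 0" --pt "0 -0.03 -0.18 0 0 0" --pt "0 -0.08 -0.18 0 0 0" --pt "0 -0.08 -0.18 0 0 0" --pt "0 -0.08 -0.18 0 0 0"

```text
clock: 20.1
tool_pos: [0.5544, -0.1759, 0.2583]
orientation: [179.9, 0.0, -61.2]
force: [-0.5, -0.2, -0.8]
opening: 0.0877
gripper_force: 0.0
```

```bash
python3 - <<'E'
from h import *
K,T=cam("wrist");np.savez("w6.npz",K=K,T=T)
im=viewer.snapshot("wrist")[:,:,::-1]
cv2.imwrite("pics/w6b.png",cv2.resize(im,(800,600),interpolation=cv2.INTER_CUBIC))
E
```

```text
(no output)
```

View pics/w6b.png

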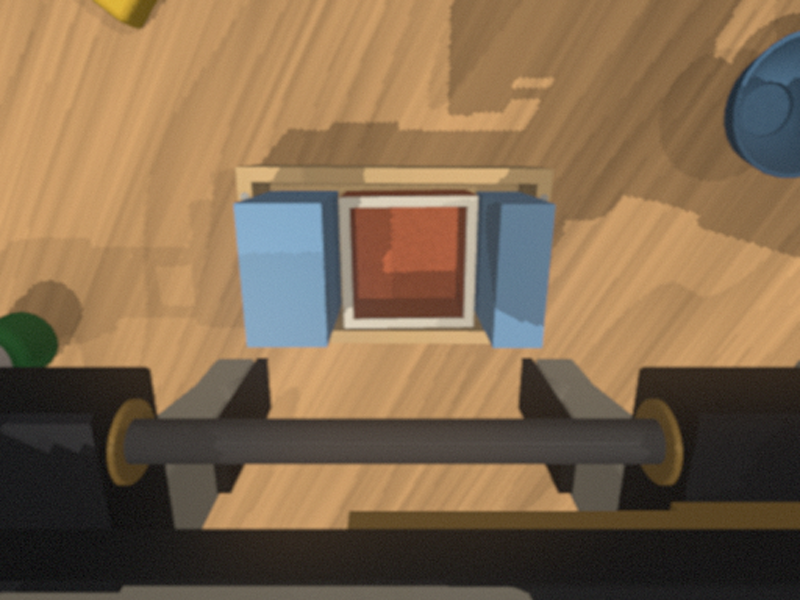

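```bash
python3 - <<'E'
from h import *
from plant import workorder
d=np.load("w6.npz");KT=(d["K"],d["T"])
b=lambda p:(np.array(p)+.5)*.64-.5
show("thick",b([(235,204),(325,203),(327,347),(247,347)]),.118,KT=KT)
show("thin",b([(500,205),(554,205),(544,346),(494,347)]),.118,KT=KT)
print(workorder.close_job())
E
```

```text
thick c [ 0.6144 -0.1435] sides [53.6623 92.4152 51.992  91.7829] long-axis yaw 117.83196402123728 r 0.6309160386410964
thin c [ 0.4837 -0.2151] sides [32.2292 90.5676 32.471  91.2533] long-axis yaw 120.03514785377439 r 0.5293605753763503
the job is handed in; nothing more can be done
None
```

The job is handed in: the thick brick stands in the wide gap and the thin brick in the narrow gap, both upright, on the crate floor and lined up with the crate to within about 2° as measured; the planter was not lifted or tipped, and the clock read about 20 s of the 56 s allowed.

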